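# Shut and lock the bench tool chest

## Robot

A 6-joint arm with a two-finger parallel gripper is mounted at the origin on the work surface. World frame = base frame: x ahead of the robot, y to its left, z up, the work surface at z = 0. Lengths are in m, angles in rad, forces in N, time in s.
With the tool pointing down it reaches from about 0.25 to 0.725 m from the base axis. Payload 4 kg.
Tool frame: the origin (TCP) lies at the very end of the fingers, on their centre line; the grasp point (between the pads) lies 19 mm behind it; z points along the fingers, y is the line along which they close (so a half turn about z gives the same grasp; the last joint's range is limited). The gripper opens to 85 mm and grips with 20 to 120 N. Pads are 22 mm wide; open, the fingers measure 114 mm over their backs; the gripper's body (76 mm by 85 mm) begins 54 mm behind the grasp point. The pads swing forward as they close: fully open they stand 13 mm farther back than shut.
Start: joints at [0, 0.241, 0.005, 1.335, 0, 1.571], TCP at [0.5, -0, 0.231] pointing down, gripper open.
Joint ranges: [-2.72, 2.72], [-1.05, 1.87], [-1.09, 1.28], [-1.99, 2.15], [-1.42, 1.44], [-3.14, 3.14]. Speed limits (rad/s): [2.79, 2.79, 3.14, 3.14, 3.14, 3.14].

## Interface

Orientations are given as a unit quaternion [x, y, z, w].
In Python, from workcell import monitor, viewer, job gives the robot as it stands.
- The arm moves only by the tool arm_command, never from a script. Its argument "increments" is a list of rows, each an object of numbers: "dx", "dy", "dz": the shift along the tool's x, y, z in cm; "wx", "wy", "wz": the turn, a rotation vector about the tool's x, y, z in rad; "grip": the finger opening in cm, from 0 to 8.54. In form: [{"dx": .., "dy": .., "dz": .., "wx": .., "wy": .., "wz": .., "grip": ..}, ...]. A call has 1 to 10 rows; each row is the pose to reach, as a shift and turn from the pose commanded when the call began, along the tool's axes at that moment; what a row does not reach only later rows make up. A row lasts 1/10 s, in which the tool goes at most 50 mm and 8.59 degrees, less where a joint would pass 70% of its speed; a pose out of reach is approached as far as the arm can. A call with a gripper value outside its range is refused whole. The fingers move at their own pace and stop on an object; the grip force is fixed at half the most. Time passes only in rows, so rows that repeat a pose let the fingers close. It gives the time, the measured TCP pose, the force, the opening and the grip force at its end, in the units of the state.
- monitor.get_obs(): the state, without advancing time (a new reading comes with each control period).
- viewer.camera(name): name is "scene" or "side" or "wrist"; returns (picture, depth): 400x640x3 uint8, red, green, blue; 400x640 float32, m along the optical axis (not along the pixel's ray), 0 where there is no reading.
- viewer.get_calibration(name): a dict with "fovy" (degrees; the focal length in pixels is half the picture's height over the tangent of half this angle, whatever the lens; pixels are square), "cx", "cy" (the principal point, pixels), "dist_coeffs" ([k1, k2, p1, p2, k3] as OpenCV has them; the pictures are not rectified), "view" (4x4, takes a point from world to camera coordinates). Camera axes: x right, y up, looking along -z (the intrinsics and any distortion apply to the point x, -y, -z); pixel columns grow to the right and rows downward; lengths in m; the calibration is good to about 2 mm. A picture is of the moment at which its call begins: read the wrist's pose just before it. get_calibration takes no time and is no camera call; for the wrist camera it gives the pose at the moment of the call.
- job.job_done(): hands the job in; it is judged then, once.
The state is a dict: "clock": time; "joint_pos": joint angles; "joint_vel": joint speeds; "tau": joint torques, N m; "eef_pos": TCP position; "tool_rot": TCP orientation; "ft_force": force on the tool from outside, world axes, zero at the start; "ft_torque": the same for the moment, N m; "grip_width": finger opening in m; "grasp_force": force on a finger pad.
Only numpy, scipy, OpenCV 4.12 (cv2) and the standard library are available. Lean on these libraries where they do the work, as an engineer would, in place of code of your own. Each camera call takes 0.05 s, during which the arm holds its last target. There are 200 camera calls.

## Task

Close up the tool chest for the night: with the fingertips, push both open drawers fully home so that their fronts are flush, and only then push the locking bar on top of the chest by its thumb tab to the robot's right, as far as it goes, so that its hooks cover both drawers. Push the tab on its left side only and the drawers on their fronts only, without forcing, pinching or lifting anything, and leave the loose things on the chest and the bench where they stand.

Things in the scene. Friction and masses are not known exactly. Their poses are not given: they have to be found in the camera images.
- chest: fixed grey steel tool chest, 214 deep (x) x 460 wide (y) x 100 mm high. Origin on the bench, 114 mm behind its front face; x points to its back (away from the robot), y to the robot's left, z up. Face: from the left, 65 mm fixed panel, left drawer (centre y +90 mm), 65 mm panel, right drawer (centre y -125 mm), 30 mm panel. Drawers slide out along -x. Two loose things lie on its top, at the back.
- left_drawer (a joint): how far the left drawer stands out, m: 0 shut and flush (hard stop), up to 0.14. It slides with about 2 N of friction and stays where it is left; there is no catch.
- left_drawer_front (a point): centre of the outer face of the left drawer's front, 49 mm above the bench; axes as the chest's. The front is a flat dark steel plate, 146 wide x 72 high x 14 mm thick (13 to 85 mm above the bench), with a flat inlaid pull that cannot be gripped; an open tray behind it.
- right_drawer (a joint): how far the right drawer stands out, m: as for the left drawer.
- right_drawer_front (a point): centre of the outer face of the right drawer's front, 49 mm above the bench; same drawer as the left one; axes as the chest's.
- lock_bar (a joint): travel of the locking bar to the robot's right (chest's -y), m: 0 unlocked, 0.065 fully locked (hard stop); friction about 2 N, stays where left. It lies along the top's front edge. Its two hooks, 30 mm wide, hang 34 mm down in front of the face (outer side 6 mm off it): unlocked, over the fixed panels; locked, over the left end of each drawer.
- lock_tab (a point): centre of the top of the locking bar's thumb tab: an upright bright steel block 22 deep (x) x 16 wide (y) x 32 mm tall on the flat 6 mm bar, 95 mm in front of the chest's origin. Its top is 138.5 mm above the bench, the bar's top 106.5 mm. It stands above the fixed panel between the drawers and moves with the bar. Axes as the chest's.
- left_tray: the left drawer's open tray together with the back half of its front plate; moves with the drawer. Origin: bottom middle of the front plate's outer face, 13 mm above the bench. Keep the fingers out of it and off its back side: nothing here is to be pinched.
- right_tray: the same for the right drawer.
- tab_right: the right-hand (-y) half of the thumb tab, 8 mm thick; moves with the bar. Origin: centre of its underside, 106.5 mm above the bench. The tab is pushed on its left (+y) side only; touching this half as well counts as pinching.
- bush: loose brass bush standing on the bench in front of the fixed panel between the drawers: 32 mm diameter flange at the foot, 45 mm tall; origin at the centre of its underside. Leave it.
- bearing: loose steel bearing ring lying on the chest's top, 52 mm outside diameter, 15 mm high; origin at the centre of its underside. Leave it.
- vee_block: loose dark steel vee block on the chest's top, 45 x 45 x 34 mm high; origin at the centre of its underside. Leave it.
- oil_can: loose yellow can standing on the bench beyond the left end of the chest, 56 mm diameter, 120 mm tall; origin at the centre of its underside. Leave it.

How it is judged:
By the outcome, as a careful person would: the job done as asked, in the order asked, and still so for the second after the job is handed in, with the robot touching nothing.
It also fails if it takes over 48 s, if anything falls off the work surface, if the arm or the gripper's body presses on something with over 40 N, if the wrist force passes 120 N, or if a joint passes its speed limit or range.

## Working session

There is one attempt and no reset: what is moved stays moved. The work goes in short steps, Python scripts to look and compute and a tool call to move; the robot and the scene stay as the last step left them, time stands still between calls to the robot, and variables do not carry over. Pictures are saved under pics/ and viewed, at most 10 in all, crops included, and the job is handed in when it is done.

Besides the shell and the picture viewer there is one more tool, called after "Request:" as name([rows], argument=value, ...), one row to a line, values as JSON. arm_command: Moves the arm, as the interface text tells. Its arguments: {"type":"object","properties":{"increments":{"type":"array","items":{"type":"object","properties":{"dx":{"type":"number"},"dy":{"type":"number"},"dz":{"type":"number"},"wx":{"type":"number"},"wy":{"type":"number"},"wz":{"type":"number"},"grip":{"type":"number"}}}}},"required":["increments"]}

```bash
mkdir -p pics
cat > h.py <<'E'
import numpy as np, cv2
from workcell import monitor, viewer, job
def K(c,h=400):
    f=h/2/np.tan(np.radians(c["fovy"])/2)
    return np.array([[f,0,c["cx"]],[0,f,c["cy"]],[0,0,1.]])
def shot(n,save=None):
    c=viewer.get_calibration(n); p,d=viewer.camera(n)
    if save: cv2.imwrite("pics/"+save,p[:,:,::-1])
    return c,p,d
def rays(c,uv):
    q=cv2.undistortPoints(np.array(uv,float).reshape(-1,1,2),K(c),np.array(c["dist_coeffs"],float)).reshape(-1,2)
    V=np.linalg.inv(np.array(c["view"]))
    return V[:3,3],np.c_[q[:,0],-q[:,1],-np.ones(len(q))]@V[:3,:3].T
def onplane(c,uv,z):
    o,r=rays(c,uv); return o+r*((z-o[2])/r[:,2])[:,None]
def bydepth(c,d,uv):
    o,r=rays(c,uv); return o+r*np.array([d[int(v),int(u)] for u,v in uv])[:,None]
def cloud(c,d):
    v,u=np.mgrid[0:400,0:640]; uv=np.c_[u.ravel(),v.ravel()]
    o,r=rays(c,uv); P=o+r*d.ravel()[:,None]; P[d.ravel()==0]=np.nan
    return P.reshape(400,640,3)
E
python3 - <<'E'
from h import *
for n in("scene","side","wrist"):
    c,p,d=shot(n,n+"0.png"); np.savez(n+"0.npz",p=p,d=d,P=cloud(c,d)); print(n,c["fovy"],c["dist_coeffs"],np.linalg.inv(np.array(c["view"]))[:3,3].round(3))
print(monitor.get_obs())
E
```

```text
scene 49.6905663981851 [-0.09656569  0.          0.          0.          0.        ] [ 0.96  -0.405  0.684]
side 45.20228279169311 [-0.11730532  0.          0.          0.          0.        ] [0.136 0.662 0.952]
wrist 70.65585051565827 [-0.02004381  0.          0.          0.          0.        ] [0.498 0.077 0.373]
{'clock': 0.15, 'joint_pos': array([-9.70241190e-06,  2.41240778e-01,  4.01274772e-03,  1.33517006e+00,
        1.61453973e-05,  1.57081894e+00]), 'joint_vel': array([-0.00049278, -0.00170673,  0.0035611 , -0.00105935,  0.00056049,
       -0.00077948]), 'tau': array([-1.62746033e-03, -3.72633219e+01,  2.52638429e+01,  1.23480460e-02,
       -1.30651040e-05,  1.49362950e-05]), 'eef_pos': array([4.99522625e-01, 5.35538230e-08, 2.30609027e-01]), 'tool_rot': array([ 7.07117983e-01,  7.07095126e-01, -5.60603856e-04, -5.72013063e-04]), 'ft_force': array([0.8811387 , 0.17317801, 0.88247669]), 'ft_torque': array([ 0.00578937, -0.03547117, -0.0109985 ]), 'grasp_force': 0.0, 'grip_width': 0.08524469768994072}
```

View pics/scene0.png

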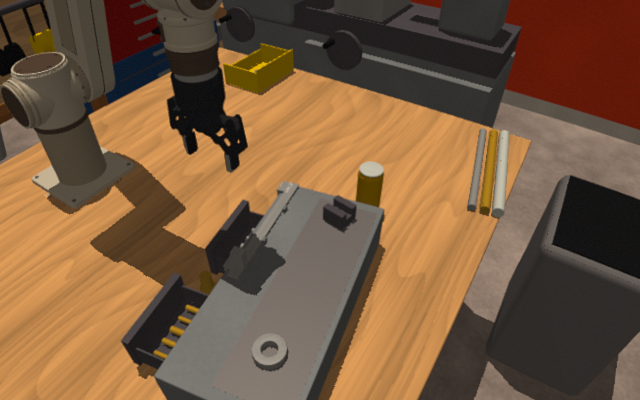

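View pics/side0.png

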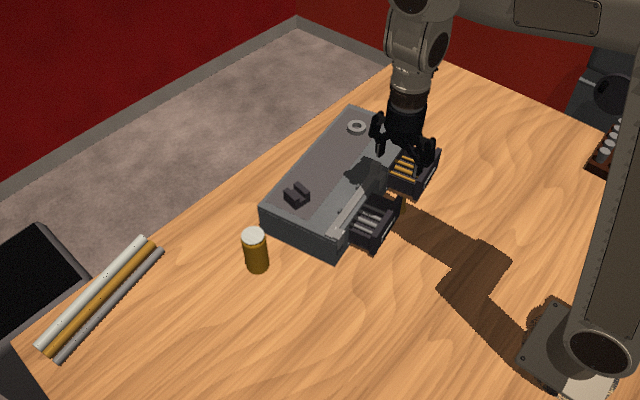

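View pics/wrist0.png

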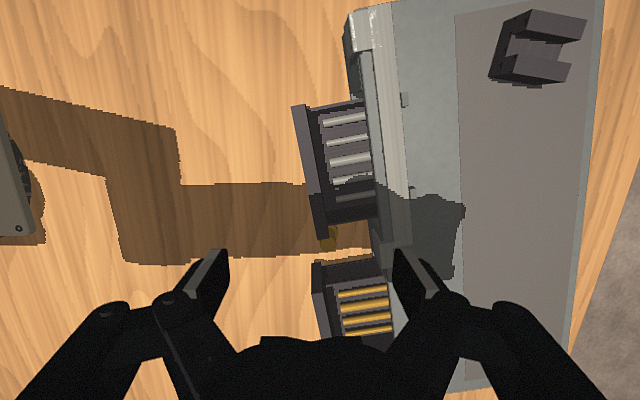

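The scene view shows the chest yawed slightly, with both drawers open: the right one at about (165,320) and the left one at (235,235). The bar runs along the front edge to (288,188), the bush is at about (205,280), and the oil can is at (370,185). In the wrist view the left drawer front is at (310,170), the right one is partly hidden at (320,300), and the bush is at (328,238). I'll merge the depth clouds into a height map.

Run:
```python
from h import *
from scipy import ndimage
Ps=[];Cs=[];S=[]
for i,n in enumerate(("scene","side","wrist")):
    z=np.load(n+"0.npz"); P=z["P"].reshape(-1,3);C=z["p"].reshape(-1,3)
    m=np.isfinite(P[:,0])&(P[:,2]<.16)&(P[:,2]>-.02)&(P[:,0]>.3)&(P[:,0]<.85)&(abs(P[:,1])<.42)
    Ps.append(P[m]);Cs.append(C[m]);S.append(np.full(m.sum(),i))
    t=P[m]; t=t[(t[:,2]>.09)&(t[:,2]<.103)]
    bt=P[m]; print(n,"bench z",np.median(bt[abs(bt[:,2])<.02][:,2]).round(4),"top z",np.median(t[:,2]).round(4) if len(t) else None)
P=np.vstack(Ps);C=np.vstack(Cs);S=np.concatenate(S);np.savez("m.npz",P=P,C=C,S=S)
# topview 1mm: col = (0.42 - y), row = (0.85-x)
H=np.full((550,840),-.02);np.maximum.at(H,(((.85-P[:,0])*1000).astype(int).clip(0,549),((.42-P[:,1])*1000).astype(int).clip(0,839)),P[:,2])
im=cv2.applyColorMap((H.clip(-.01,.15)/.15*255).clip(0,255).astype(np.uint8),cv2.COLORMAP_JET)
cv2.imwrite("pics/top.png",im[:, 20:820])
```

```text
scene bench z -0.0002 top z 0.1
side bench z -0.0006 top z 0.099
wrist bench z -0.0001 top z 0.1003
```

View pics/top.png

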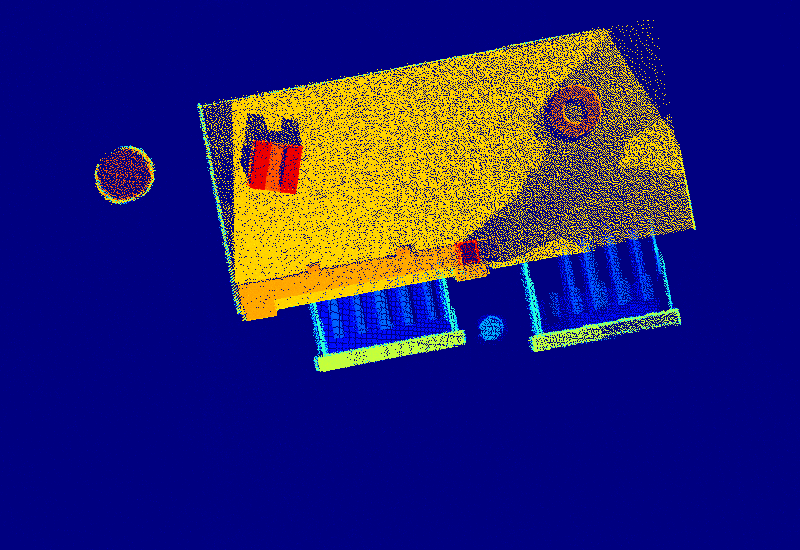

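The height map shows the chest yawed about 10°, the tab at about (468,252), the hooks at (258,312) and (475,272), the bush at (491,328), and the drawer fronts at (390,352) and (605,330). Next I'll fit numbers to these.

Run:
```python
from h import *
z=np.load("m.npz");P=z["P"];S=z["S"]
px=np.c_[400-P[:,1]*1000,850-P[:,0]*1000]
# front face plates: points on the plate tops
def box(m): 
    r=cv2.minAreaRect((P[m,:2]*1000).astype(np.float32)); return r
reg=lambda a,b,c,d:(px[:,0]>a)&(px[:,0]<b)&(px[:,1]>c)&(px[:,1]<d)
yaws=[]
for n,R in(("left",reg(310,470,325,375)),("right",reg(525,690,305,355))):
    for s in(0,1,2):
        m=R&(P[:,2]>.079)&(P[:,2]<.089)&(S==s)
        if m.sum()>60: print(n,s,m.sum(),box(m),np.median(P[m,2]))
print("tab")
for s in(0,1,2):
    m=reg(450,490,230,275)&(P[:,2]>.132)&(P[:,2]<.145)&(S==s)
    if m.sum()>15: print(s,m.sum(),box(m),np.median(P[m,2]))
m=(P[:,2]>.096)&(P[:,2]<.102)&reg(190,700,10,330)
print("top",box(m))
for s in (0,1,2):
    m=(P[:,2]>.02)&(P[:,2]<.055)&reg(470,515,310,350)&(S==s)
    if m.sum()>10: print("bush",s,m.sum(),box(m),P[m,2].max())
```

```text
left 0 503 ((499.6725158691406, 8.268257141113281), (16.515573501586914, 148.9158935546875), 10.495312690734863) 0.08492289651226792
left 1 313 ((499.98956298828125, 11.840469360351562), (15.795356750488281, 148.84515380859375), 10.842917442321777) 0.08352694823248863
left 2 1849 ((498.3796081542969, 8.937187194824219), (14.084970474243164, 146.54721069335938), 10.655379295349121) 0.08493711567319095
right 0 808 ((519.9907836914062, -207.2181396484375), (17.240463256835938, 148.2537384033203), 10.48539924621582) 0.08455954698450557
right 1 171 ((520.1776733398438, -203.7304229736328), (15.355679512023926, 150.7052459716797), 11.198655128479004) 0.0837017172471668
right 2 561 ((511.2656555175781, -167.63192749023438), (14.128203392028809, 70.0323486328125), 10.730631828308105) 0.08475976837464144
tab
0 140 ((597.7408447265625, -69.81805419921875), (22.970678329467773, 18.00181007385254), 9.87679386138916) 0.1380390934906764
1 60 ((597.5663452148438, -65.87877655029297), (23.079736709594727, 21.399660110473633), 3.6606557369232178) 0.13696333392212273
top ((680.2575073242188, -46.965362548828125), (223.4462432861328, 467.6540832519531), 10.708879470825195)
bush 0 178 ((522.7637939453125, -92.48102569580078), (21.371004104614258, 22.34986686706543), 85.9375991821289) 0.04650779545296613
bush 1 42 ((517.0240478515625, -90.13539123535156), (11.184211730957031, 22.23887825012207), 39.13664245605469) 0.04716655507376577
bush 2 235 ((520.5908813476562, -89.57624816894531), (20.516916275024414, 21.130273818969727), 57.61759567260742) 0.04696858044305008
```

Request:
arm_command([
  {"dx": 0.25,"dy": -3.8,"dz": 0,"wx": 0,"wy": 0,"wz": -0.15,"grip": 0},
  {"dx": 0.25,"dy": -3.8,"dz": 0,"wx": 0,"wy": 0,"wz": -0.3,"grip": 0},
  {"dx": 0.25,"dy": -3.8,"dz": 0,"wx": 0,"wy": 0,"wz": -0.45,"grip": 0},
  {"dx": 0.25,"dy": -3.8,"dz": 0,"wx": 0,"wy": 0,"wz": -0.6,"grip": 0},
  {"dx": 0.25,"dy": -3.8,"dz": 0,"wx": 0,"wy": 0,"wz": -0.75,"grip": 0},
  {"dx": 0.25,"dy": -3.8,"dz": 0,"wx": 0,"wy": 0,"wz": -0.9,"grip": 0},
  {"dx": 0.25,"dy": -3.8,"dz": 0,"wx": 0,"wy": 0,"wz": -1.05,"grip": 0},
  {"dx": 0.25,"dy": -3.8,"dz": 0,"wx": 0,"wy": 0,"wz": -1.2,"grip": 0},
  {"dx": 0.25,"dy": -3.8,"dz": 0,"wx": 0,"wy": 0,"wz": -1.35,"grip": 0},
  {"dx": 0.25,"dy": -3.8,"dz": 0,"wx": 0,"wy": 0,"wz": -1.5,"grip": 0},
])

```text
clock: 1.15
eef_pos: [0.4617, 0.0025, 0.231]
tool_rot: [0.032, 0.999, -0.0, -0.0]
ft_force: [0.0, 0.7, -1.0]
grip_width: -0.0001
grasp_force: 0.0
```

Request:
arm_command([
  {"dx": 0,"dy": 0,"dz": 0,"wx": 0,"wy": 0,"wz": -0.15,"grip": 0},
  {"dx": 0,"dy": 0,"dz": 0,"wx": 0,"wy": 0,"wz": -0.257,"grip": 0},
  {"dx": 0,"dy": 0,"dz": 0,"wx": 0,"wy": 0,"wz": -0.257,"grip": 0},
])

```text
clock: 1.45
eef_pos: [0.4617, 0.0025, 0.231]
tool_rot: [-0.093, 0.996, 0.0, -0.0]
ft_force: [0.1, 0.4, -0.6]
grip_width: -0.0004
grasp_force: 0.0
```

```bash
cat >> h.py <<'E'
from scipy.spatial.transform import Rotation as R
YAW=np.radians(10.65); ex=np.array([np.cos(YAW),np.sin(YAW),0]); ey=np.array([-ex[1],ex[0],0])
O=np.array([.688,-.0455,0])   # chest origin
def st():
    o=monitor.get_obs(); r=R.from_quat(o["tool_rot"]).as_matrix(); p=np.array(o["eef_pos"])
    q=p-O; print("t",round(o["clock"],2),"tcp",p.round(4),"chest xyz mm",(np.array([q@ex,q@ey,q[2]])*1e3).round(1),"F",(np.array(o["ft_force"])).round(1),"g",round(o["grip_width"],4),"j6",o["joint_pos"][5].round(2)); print(r.round(3)); return p,r
def go(cx,cy,z):  # cm along tool axes to chest target (m)
    p,r=st(); t=O+cx*ex+cy*ey+[0,0,z]; print("move cm",((t-p)@r*100).round(2))
E
python3 - <<'E'
from h import *
go(-.183-.031,.090,.055)
c,p,d=shot("wrist","w1.png");np.savez("w1.npz",p=p,P=cloud(c,d))
E
```

```text
t 1.45 tcp [0.4617 0.0025 0.231 ] chest xyz mm [-213.5   89.   231. ] F [ 0.1  0.4 -0.6] g -0.0004 j6 -0.18
[[-0.983 -0.185 -0.001]
 [-0.185  0.983  0.   ]
 [ 0.001  0.    -1.   ]]
move cm [ 0.04  0.1  17.6 ]
```

View pics/w1.png

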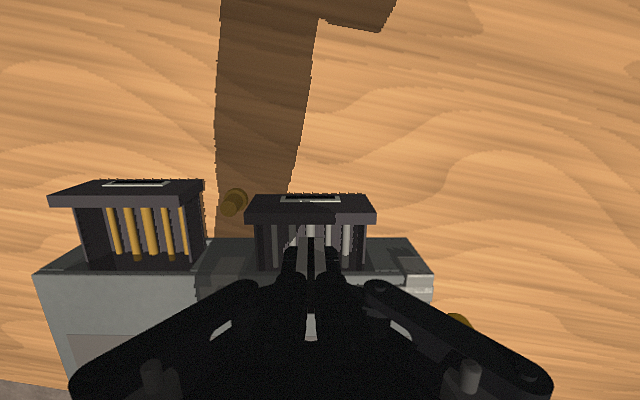

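The wrist view now shows both drawer fronts, left at (310,205) and right at (125,190). The bush is at (235,203), clear of the closed fingers. I'll re-measure the plates from this second viewpoint.

Run:
```python
from h import *
P=np.load("w1.npz")["P"].reshape(-1,3); P=P[np.isfinite(P[:,0])]
q=P-O; X=q@ex*1e3;Y=q@ey*1e3;Z=q[:,2]*1e3
for n,a in(("L",90),("R",-125)):
    m=(abs(Y-a)<85)&(X<-150)&(X>-230)&(abs(Z-85)<3); f=(abs(Y-a)<60)&(X<-150)&(X>-230)&(Z>25)&(Z<75)&(X<np.percentile(X[m],5)+4)
    print(n,m.sum(),np.percentile(X[m],[2,50,98]).round(1),np.percentile(Y[m],[1,99]).round(1),np.median(Z[m]).round(1),"face x",f.sum(),np.median(X[f]).round(1), "rect",cv2.minAreaRect(np.c_[X[m],Y[m]].astype(np.float32)))
m=(X<-135)&(X>-200)&(abs(Y+14)<22)&(Z>15)&(Z<55)
print("bush",np.percentile(X[m],[2,98]),np.percentile(Y[m],[2,98]),Z[m].max())
m=(X<-105)&(X>-118)&(Y>-10)&(Y<10); print([ (int(z),int(((Z[m]>z)&(Z[m]<z+10)).sum())) for z in range(50,140,10)])
```

```text
L 1708 [-183.2 -176.8 -169.5] [ 17.2 160.3] 85.1 face x 1349 -183.1 rect ((-176.30706787109375, 88.63847351074219), (146.20753479003906, 14.627191543579102), 89.88179016113281)
R 1724 [-203.3 -196.7 -189.7] [-197.7  -53.1] 85.0 face x 1137 -203.3 rect ((-196.49258422851562, -125.95640563964844), (147.8621368408203, 14.641217231750488), 89.88373565673828)
bush [-183.72193789 -164.62780827] [-21.93398267  -2.33847465] 47.485941786892695
[(50, 39), (60, 9), (70, 9), (80, 14), (90, 14), (100, 147), (110, 2), (120, 0), (130, 0)]
```

Request:
arm_command([
  {"dz": 4.5,"grip": 0},
  {"dz": 9,"grip": 0},
  {"dz": 13,"grip": 0},
  {"dz": 16,"grip": 0},
  {"dz": 17.5,"grip": 0},
  {"dz": 17.5,"grip": 0},
])

```text
validation failed for argument at $.in...
```

Request:
arm_command([
  {"dx": 0,"dy": 0,"dz": 4.5,"wx": 0,"wy": 0,"wz": 0,"grip": 0},
  {"dx": 0,"dy": 0,"dz": 9,"wx": 0,"wy": 0,"wz": 0,"grip": 0},
  {"dx": 0,"dy": 0,"dz": 13,"wx": 0,"wy": 0,"wz": 0,"grip": 0},
  {"dx": 0,"dy": 0,"dz": 16,"wx": 0,"wy": 0,"wz": 0,"grip": 0},
  {"dx": 0,"dy": 0,"dz": 17.5,"wx": 0,"wy": 0,"wz": 0,"grip": 0},
  {"dx": 0,"dy": 0,"dz": 17.5,"wx": 0,"wy": 0,"wz": 0,"grip": 0},
])

```text
clock: 2.1
eef_pos: [0.4595, 0.0025, 0.0539]
tool_rot: [-0.092, 0.996, 0.0, -0.003]
ft_force: [-0.3, 0.1, 0.0]
grip_width: 0.0003
grasp_force: 0.0
```

Request:
arm_command([
  {"dx": -0.8,"dy": 0,"dz": 0,"wx": 0,"wy": 0,"wz": 0,"grip": 0},
  {"dx": -1.5,"dy": 0,"dz": 0,"wx": 0,"wy": 0,"wz": 0,"grip": 0},
  {"dx": -1.9,"dy": 0,"dz": 0,"wx": 0,"wy": 0,"wz": 0,"grip": 0},
  {"dx": -2.2,"dy": 0,"dz": 0,"wx": 0,"wy": 0,"wz": 0,"grip": 0},
  {"dx": -2.5,"dy": 0,"dz": 0,"wx": 0,"wy": 0,"wz": 0,"grip": 0},
  {"dx": -2.8,"dy": 0,"dz": 0,"wx": 0,"wy": 0,"wz": 0,"grip": 0},
  {"dx": -3.2,"dy": 0,"dz": 0,"wx": 0,"wy": 0,"wz": 0,"grip": 0},
  {"dx": -3.7,"dy": 0,"dz": 0,"wx": 0,"wy": 0,"wz": 0,"grip": 0},
  {"dx": -4.2,"dy": 0,"dz": 0,"wx": 0,"wy": 0,"wz": 0,"grip": 0},
  {"dx": -4.7,"dy": 0,"dz": 0,"wx": 0,"wy": 0,"wz": 0,"grip": 0},
])

```text
clock: 3.1
eef_pos: [0.5086, 0.0113, 0.0563]
tool_rot: [-0.093, 0.996, 0.0, 0.0]
ft_force: [-2.2, -0.4, 1.6]
grip_width: 0.0001
grasp_force: 1.1
```

```bash
cat > look.py <<'E'
from h import *
import sys
go(-.125,.09,.055)
c,p,d=shot("wrist"); P=cloud(c,d).reshape(-1,3); P=P[np.isfinite(P[:,0])]
q=P-O; X=q@ex*1e3;Y=q@ey*1e3;Z=q[:,2]*1e3
for n,a in(("L",90),("R",-125)):
    m=(abs(Y-a)<60)&(abs(Y-a)>25)&(X<-108)&(X>-230)&(Z>15)&(Z<75)
    if m.sum()>30: print(n,"face x",np.percentile(X[m],[2,10,25]).round(1),m.sum())
E
python3 look.py
```

```text
t 3.1 tcp [0.5086 0.0113 0.0563] chest xyz mm [-165.8   89.    56.3] F [-2.2 -0.4  1.6] g 0.0001 j6 -0.16
[[-0.983 -0.185 -0.   ]
 [-0.185  0.983  0.   ]
 [-0.     0.    -1.   ]]
move cm [-4.08  0.1   0.13]
L face x [-157.8 -157.  -156.3] 5352
R face x [-205.5 -204.6 -203.8] 1258
```

Request:
arm_command([
  {"dx": -0.4,"dy": 0,"dz": 0,"wx": 0,"wy": 0,"wz": 0,"grip": 0},
  {"dx": -0.8,"dy": 0,"dz": 0,"wx": 0,"wy": 0,"wz": 0,"grip": 0},
  {"dx": -1.2,"dy": 0,"dz": 0,"wx": 0,"wy": 0,"wz": 0,"grip": 0},
  {"dx": -1.6,"dy": 0,"dz": 0,"wx": 0,"wy": 0,"wz": 0,"grip": 0},
  {"dx": -2.0,"dy": 0,"dz": 0,"wx": 0,"wy": 0,"wz": 0,"grip": 0},
  {"dx": -2.4,"dy": 0,"dz": 0,"wx": 0,"wy": 0,"wz": 0,"grip": 0},
  {"dx": -2.8,"dy": 0,"dz": 0,"wx": 0,"wy": 0,"wz": 0,"grip": 0},
  {"dx": -3.1,"dy": 0,"dz": 0,"wx": 0,"wy": 0,"wz": 0,"grip": 0},
  {"dx": -3.3,"dy": 0,"dz": 0,"wx": 0,"wy": 0,"wz": 0,"grip": 0},
  {"dx": -3.5,"dy": 0,"dz": 0,"wx": 0,"wy": 0,"wz": 0,"grip": 0},
])

```text
clock: 4.15
eef_pos: [0.5426, 0.0177, 0.0562]
tool_rot: [-0.093, 0.996, 0.0, -0.0]
ft_force: [-2.1, -0.3, 0.8]
grip_width: 0.0003
grasp_force: 1.1
```

Request:
arm_command([
  {"dx": -0.1,"dy": 0,"dz": 0,"wx": 0,"wy": 0,"wz": 0,"grip": 0},
  {"dx": -0.2,"dy": 0,"dz": 0,"wx": 0,"wy": 0,"wz": 0,"grip": 0},
  {"dx": -0.3,"dy": 0,"dz": 0,"wx": 0,"wy": 0,"wz": 0,"grip": 0},
])

```text
clock: 4.45
eef_pos: [0.5454, 0.0183, 0.0562]
tool_rot: [-0.093, 0.996, 0.0, -0.0]
ft_force: [-1.9, 0.4, -0.3]
grip_width: -0.0003
grasp_force: 1.0
```

Request:
arm_command([
  {"dx": -0.1,"dy": 0,"dz": 0,"wx": 0,"wy": 0,"wz": 0,"grip": 0},
  {"dx": -0.15,"dy": 0,"dz": 0,"wx": 0,"wy": 0,"wz": 0,"grip": 0},
])

```text
clock: 4.65
eef_pos: [0.547, 0.0186, 0.0562]
tool_rot: [-0.093, 0.996, 0.0, -0.0]
ft_force: [-2.5, -0.0, -1.1]
grip_width: 0.0002
grasp_force: 1.0
```

```bash
python3 look.py
```

```text
t 4.65 tcp [0.547  0.0186 0.0562] chest xyz mm [-126.8   89.    56.2] F [-2.5 -0.  -1.1] g 0.0002 j6 -0.15
[[-0.983 -0.185 -0.   ]
 [-0.185  0.983  0.   ]
 [ 0.     0.    -1.   ]]
move cm [-0.18  0.1   0.12]
L face x [-118.8 -118.  -117.3] 5370
R face x [-204.9 -171.7 -162.8] 497
```

Still sliding at about 2 N, so I'll creep to the stop.

Request:
arm_command([
  {"dx": -0.1,"dy": 0,"dz": 0,"wx": 0,"wy": 0,"wz": 0,"grip": 0},
  {"dx": -0.2,"dy": 0,"dz": 0,"wx": 0,"wy": 0,"wz": 0,"grip": 0},
])

```text
clock: 4.9
eef_pos: [0.5479, 0.0187, 0.0562]
tool_rot: [-0.093, 0.996, -0.0, -0.001]
ft_force: [-7.1, -1.2, 2.2]
grip_width: 0.0005
grasp_force: 1.0
```

Request:
arm_command([
  {"dx": -0.1,"dy": 0,"dz": 0,"wx": 0,"wy": 0,"wz": 0,"grip": 0},
])

```text
clock: 5.0
eef_pos: [0.5479, 0.0187, 0.0562]
tool_rot: [-0.093, 0.996, -0.0, -0.002]
ft_force: [-9.5, -0.7, 5.2]
grip_width: -0.0002
grasp_force: 1.0
```

Request:
arm_command([
  {"dx": -0.1,"dy": 0,"dz": 0,"wx": 0,"wy": 0,"wz": 0,"grip": 0},
])

```text
clock: 5.1
eef_pos: [0.5478, 0.0187, 0.0562]
tool_rot: [-0.093, 0.996, -0.0, -0.003]
ft_force: [-11.5, -1.7, 7.4]
grip_width: -0.0
grasp_force: 1.0
```

Hard stop reached: force rises with no movement and the face is at the chest front. I'll back off, then move across to the right drawer.

Request:
arm_command([
  {"dx": 1.5,"dy": 0,"dz": 0,"wx": 0,"wy": 0,"wz": 0,"grip": 0},
  {"dx": 4.5,"dy": 0,"dz": 0,"wx": 0,"wy": 0,"wz": 0,"grip": 0},
  {"dx": 8,"dy": 0,"dz": -1,"wx": 0,"wy": 0,"wz": 0,"grip": 0},
  {"dx": 11.2,"dy": 0,"dz": -3,"wx": 0,"wy": 0,"wz": 0,"grip": 0},
  {"dx": 11.2,"dy": -4,"dz": -3.5,"wx": 0,"wy": 0,"wz": 0,"grip": 0},
  {"dx": 11.2,"dy": -8.5,"dz": -3.5,"wx": 0,"wy": 0,"wz": 0,"grip": 0},
  {"dx": 11.2,"dy": -13,"dz": -3.5,"wx": 0,"wy": 0,"wz": 0,"grip": 0},
  {"dx": 11.2,"dy": -17.5,"dz": -3.5,"wx": 0,"wy": 0,"wz": 0,"grip": 0},
  {"dx": 11.2,"dy": -21.4,"dz": -3,"wx": 0,"wy": 0,"wz": 0,"grip": 0},
  {"dx": 11.2,"dy": -21.4,"dz": -1,"wx": 0,"wy": 0,"wz": 0,"grip": 0},
])

```text
clock: 6.1
eef_pos: [0.4855, -0.2185, 0.0692]
tool_rot: [-0.09, 0.996, -0.004, 0.005]
ft_force: [0.0, 0.7, 0.5]
grip_width: -0.0003
grasp_force: 0.0
```

Request:
arm_command([
  {"dx": 0,"dy": 0,"dz": 1,"wx": 0,"wy": 0,"wz": 0,"grip": 0},
  {"dx": 0,"dy": 0,"dz": 1,"wx": 0,"wy": 0,"wz": 0,"grip": 0},
])

```text
clock: 6.3
eef_pos: [0.4794, -0.2112, 0.0549]
tool_rot: [-0.093, 0.996, 0.001, -0.001]
ft_force: [-0.2, 0.2, 0.1]
grip_width: -0.0004
grasp_force: 0.0
```

```bash
sed -i 's/go(-.125,.09,.055)/go(-.126,-.125,.055)/' look.py; python3 look.py
```

```text
t 6.3 tcp [ 0.4794 -0.2112  0.0549] chest xyz mm [-235.6 -124.3   54.9] F [-0.2  0.2  0.1] g -0.0004 j6 -0.6
[[-0.983 -0.185 -0.003]
 [-0.185  0.983  0.001]
 [ 0.002  0.002 -1.   ]]
move cm [-10.96  -0.07  -0.04]
L face x [-118.3 -117.7 -117. ] 1394
R face x [-205.4 -204.8 -203.8] 1683
```

Request:
arm_command([
  {"dx": -0.8,"dy": 0,"dz": 0,"wx": 0,"wy": 0,"wz": 0,"grip": 0},
  {"dx": -1.5,"dy": 0,"dz": 0,"wx": 0,"wy": 0,"wz": 0,"grip": 0},
  {"dx": -1.9,"dy": 0,"dz": 0,"wx": 0,"wy": 0,"wz": 0,"grip": 0},
  {"dx": -2.2,"dy": 0,"dz": 0,"wx": 0,"wy": 0,"wz": 0,"grip": 0},
  {"dx": -2.5,"dy": 0,"dz": 0,"wx": 0,"wy": 0,"wz": 0,"grip": 0},
  {"dx": -2.8,"dy": 0,"dz": 0,"wx": 0,"wy": 0,"wz": 0,"grip": 0},
  {"dx": -3.2,"dy": 0,"dz": 0,"wx": 0,"wy": 0,"wz": 0,"grip": 0},
  {"dx": -3.7,"dy": 0,"dz": 0,"wx": 0,"wy": 0,"wz": 0,"grip": 0},
  {"dx": -4.2,"dy": 0,"dz": 0,"wx": 0,"wy": 0,"wz": 0,"grip": 0},
  {"dx": -4.7,"dy": 0,"dz": 0,"wx": 0,"wy": 0,"wz": 0,"grip": 0},
])

```text
clock: 7.35
eef_pos: [0.527, -0.2029, 0.0562]
tool_rot: [-0.093, 0.996, 0.0, -0.0]
ft_force: [-2.1, 0.6, 1.9]
grip_width: -0.0003
grasp_force: 1.1
```

Request:
arm_command([
  {"dx": -0.5,"dy": 0,"dz": 0,"wx": 0,"wy": 0,"wz": 0,"grip": 0},
  {"dx": -1.0,"dy": 0,"dz": 0,"wx": 0,"wy": 0,"wz": 0,"grip": 0},
  {"dx": -1.5,"dy": 0,"dz": 0,"wx": 0,"wy": 0,"wz": 0,"grip": 0},
  {"dx": -2.0,"dy": 0,"dz": 0,"wx": 0,"wy": 0,"wz": 0,"grip": 0},
  {"dx": -2.5,"dy": 0,"dz": 0,"wx": 0,"wy": 0,"wz": 0,"grip": 0},
  {"dx": -3.0,"dy": 0,"dz": 0,"wx": 0,"wy": 0,"wz": 0,"grip": 0},
  {"dx": -3.5,"dy": 0,"dz": 0,"wx": 0,"wy": 0,"wz": 0,"grip": 0},
  {"dx": -4.0,"dy": 0,"dz": 0,"wx": 0,"wy": 0,"wz": 0,"grip": 0},
  {"dx": -4.5,"dy": 0,"dz": 0,"wx": 0,"wy": 0,"wz": 0,"grip": 0},
  {"dx": -5.0,"dy": 0,"dz": 0,"wx": 0,"wy": 0,"wz": 0,"grip": 0},
])

```text
clock: 8.35
eef_pos: [0.5761, -0.1937, 0.0562]
tool_rot: [-0.093, 0.996, 0.0, -0.0]
ft_force: [-2.7, 0.1, 0.8]
grip_width: 0.0001
grasp_force: 1.1
```

```bash
python3 look.py
```

```text
t 8.35 tcp [ 0.5761 -0.1937  0.0562] chest xyz mm [-137.3 -124.9   56.2] F [-2.7  0.1  0.8] g 0.0001 j6 -0.51
[[-0.983 -0.185 -0.   ]
 [-0.185  0.983  0.   ]
 [ 0.     0.    -1.   ]]
move cm [-1.13 -0.01  0.12]
L face x [-117.8 -116.9 -116.2] 2884
R face x [-129.4 -128.6 -127.9] 5341
```

Request:
arm_command([
  {"dx": -0.3,"dy": 0,"dz": 0,"wx": 0,"wy": 0,"wz": 0,"grip": 0},
  {"dx": -0.6,"dy": 0,"dz": 0,"wx": 0,"wy": 0,"wz": 0,"grip": 0},
  {"dx": -0.8,"dy": 0,"dz": 0,"wx": 0,"wy": 0,"wz": 0,"grip": 0},
  {"dx": -0.9,"dy": 0,"dz": 0,"wx": 0,"wy": 0,"wz": 0,"grip": 0},
  {"dx": -1.0,"dy": 0,"dz": 0,"wx": 0,"wy": 0,"wz": 0,"grip": 0},
])

```text
clock: 8.9
eef_pos: [0.5857, -0.1922, 0.0563]
tool_rot: [-0.093, 0.996, -0.0, 0.0]
ft_force: [-2.0, -1.0, 0.5]
grip_width: 0.0003
grasp_force: 1.0
```

Request:
arm_command([
  {"dx": -0.1,"dy": 0,"dz": 0,"wx": 0,"wy": 0,"wz": 0,"grip": 0},
  {"dx": -0.2,"dy": 0,"dz": 0,"wx": 0,"wy": 0,"wz": 0,"grip": 0},
])

```text
clock: 9.1
eef_pos: [0.5876, -0.1918, 0.0563]
tool_rot: [-0.093, 0.996, -0.0, -0.0]
ft_force: [-2.7, -1.0, -0.0]
grip_width: 0.0001
grasp_force: 1.0
```

Request:
arm_command([
  {"dx": -0.1,"dy": 0,"dz": 0,"wx": 0,"wy": 0,"wz": 0,"grip": 0},
])

```text
clock: 9.2
eef_pos: [0.5878, -0.1918, 0.0563]
tool_rot: [-0.093, 0.996, -0.0, -0.001]
ft_force: [-6.0, -2.1, 3.3]
grip_width: -0.0002
grasp_force: 1.0
```

Request:
arm_command([
  {"dx": -0.1,"dy": 0,"dz": 0,"wx": 0,"wy": 0,"wz": 0,"grip": 0},
])

```text
clock: 9.3
eef_pos: [0.5878, -0.1918, 0.0563]
tool_rot: [-0.093, 0.996, -0.0, -0.002]
ft_force: [-9.5, -2.0, 4.9]
grip_width: -0.0004
grasp_force: 1.0
```

Right drawer is home too, with its stop at the same chest x as the left. I'll retreat, rise and look at the tab.

Request:
arm_command([
  {"dx": 1.5,"dy": 0,"dz": 0,"wx": 0,"wy": 0,"wz": 0,"grip": 0},
  {"dx": 4.5,"dy": 0,"dz": 0,"wx": 0,"wy": 0,"wz": 0,"grip": 0},
  {"dx": 6,"dy": 0,"dz": -3,"wx": 0,"wy": 0,"wz": 0,"grip": 0},
  {"dx": 6,"dy": 0,"dz": -7,"wx": 0,"wy": 0,"wz": 0,"grip": 0},
  {"dx": 6,"dy": 0,"dz": -11,"wx": 0,"wy": 0,"wz": 0,"grip": 0},
  {"dx": 6,"dy": 3,"dz": -14,"wx": 0,"wy": 0,"wz": 0,"grip": 0},
  {"dx": 5,"dy": 7,"dz": -14.5,"wx": 0,"wy": 0,"wz": 0,"grip": 0},
  {"dx": 4,"dy": 11,"dz": -14.5,"wx": 0,"wy": 0,"wz": 0,"grip": 0},
  {"dx": 2.6,"dy": 15,"dz": -14.5,"wx": 0,"wy": 0,"wz": 0,"grip": 0},
  {"dx": 2.6,"dy": 18.5,"dz": -14.5,"wx": 0,"wy": 0,"wz": 0,"grip": 0},
])

```text
clock: 10.3
eef_pos: [0.5318, -0.0118, 0.2021]
tool_rot: [-0.094, 0.996, 0.0, 0.002]
ft_force: [0.3, 0.6, 0.2]
grip_width: -0.0001
grasp_force: 0.0
```

Request:
arm_command([
  {"dx": 0,"dy": 0,"dz": 0,"wx": 0,"wy": 0,"wz": 0,"grip": 0},
  {"dx": 0,"dy": 0,"dz": 0,"wx": 0,"wy": 0,"wz": 0,"grip": 0},
])

```text
clock: 10.5
eef_pos: [0.5305, -0.0133, 0.2018]
tool_rot: [-0.094, 0.996, -0.0, 0.001]
ft_force: [-0.5, -0.0, -0.9]
grip_width: -0.0
grasp_force: 0.0
```

```bash
cat > tab.py <<'E'
from h import *
import sys
go(-.096,.035,.120)
for n in ("wrist","scene","side"):
    c,p,d=shot(n,sys.argv[1]+n+".png"); P=cloud(c,d).reshape(-1,3); P=P[np.isfinite(P[:,0])]
    q=P-O; X=q@ex*1e3;Y=q@ey*1e3;Z=q[:,2]*1e3
    m=(abs(X+95)<25)&(Y>-100)&(Y<25)&(Z>133)&(Z<143)
    if m.sum()>20: print(n,"tab",m.sum(),cv2.minAreaRect(np.c_[X[m],Y[m]].astype(np.float32)),np.median(Z[m]))
    for nm,a,b in(("L",20,155),("R",-190,-55),("Lpan",170,228),("mid",-45,10)):
        m=(Y>a)&(Y<b)&(X<-100)&(X>-135)&(Z>20)&(Z<60)
        if m.sum()>50:print(n,nm,"face x",np.median(X[m]).round(1),m.sum())
E
python3 tab.py t1
```

```text
t 10.5 tcp [ 0.5305 -0.0133  0.2018] chest xyz mm [-148.8   60.8  201.8] F [-0.5 -0.  -0.9] g -0.0 j6 -0.21
[[-0.982 -0.187  0.002]
 [-0.187  0.982  0.   ]
 [-0.002 -0.    -1.   ]]
move cm [-5.26 -2.59  8.19]
wrist tab 483 ((-94.59669494628906, -5.403493881225586), (23.058683395385742, 16.459712982177734), 0.0035495853517204523) 138.4745030524264
wrist L face x -115.7 1412
wrist R face x -115.7 1390
wrist Lpan face x -113.2 549
wrist mid face x -113.2 518
scene tab 131 ((-93.49617767333984, -7.082642555236816), (17.260190963745117, 23.43694305419922), 88.67506408691406) 137.93282241900894
side tab 53 ((-92.23348236083984, -2.314149856567383), (22.553678512573242, 18.89046859741211), 0.34009718894958496) 136.85658700890212
side L face x -113.4 223
side R face x -113.6 170
side Lpan face x -110.8 90
side mid face x -110.8 60
```

View pics/t1wrist.png

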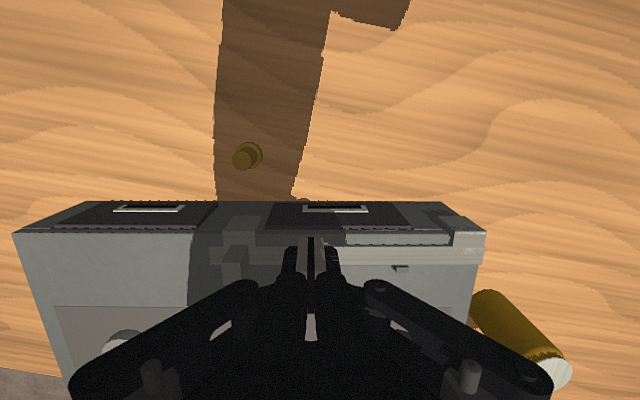

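Both drawer faces sit at the same chest x (-115.7) against the hard stop. The tab is at chest (-94.6, -5.4) with its top at 138.5 mm, which matches the text. In the picture it is at (232,262), left of the fingers, and the bush at (247,155) is untouched. I'll go to the left side of the tab.

Request:
arm_command([
  {"dx": -2.5,"dy": -1.2,"dz": 0,"wx": 0,"wy": 0,"wz": 0,"grip": 0},
  {"dx": -5.3,"dy": -2.2,"dz": 0,"wx": 0,"wy": 0,"wz": 0,"grip": 0},
  {"dx": -5.3,"dy": -2.2,"dz": 0,"wx": 0,"wy": 0,"wz": 0,"grip": 0},
  {"dx": -5.3,"dy": -2.2,"dz": 2.5,"wx": 0,"wy": 0,"wz": 0,"grip": 0},
  {"dx": -5.3,"dy": -2.2,"dz": 5,"wx": 0,"wy": 0,"wz": 0,"grip": 0},
  {"dx": -5.3,"dy": -2.2,"dz": 7,"wx": 0,"wy": 0,"wz": 0,"grip": 0},
  {"dx": -5.3,"dy": -2.2,"dz": 8,"wx": 0,"wy": 0,"wz": 0,"grip": 0},
  {"dx": -5.3,"dy": -2.2,"dz": 8.1,"wx": 0,"wy": 0,"wz": 0,"grip": 0},
  {"dx": -5.3,"dy": -2.2,"dz": 8.1,"wx": 0,"wy": 0,"wz": 0,"grip": 0},
])

```text
clock: 11.55
eef_pos: [0.5862, -0.0266, 0.1209]
tool_rot: [-0.093, 0.996, -0.0, 0.0]
ft_force: [-0.0, 0.4, -0.0]
grip_width: 0.0
grasp_force: 0.0
```

```bash
python3 tab.py t2
```

```text
t 11.55 tcp [ 0.5862 -0.0266  0.1209] chest xyz mm [-96.6  37.4 120.9] F [-0.   0.4 -0. ] g 0.0 j6 -0.23
[[-0.983 -0.184  0.001]
 [-0.184  0.983 -0.   ]
 [-0.001 -0.    -1.   ]]
move cm [-0.06 -0.24  0.09]
wrist tab 1210 ((-95.18824768066406, 5.635584831237793), (22.551830291748047, 38.993141174316406), 0.927655041217804) 138.38059261235168
wrist L face x -115.8 2081
wrist R face x -115.9 2001
wrist Lpan face x -113.4 749
wrist mid face x -113.3 657
scene tab 161 ((-93.62491607666016, 4.468206405639648), (22.49547576904297, 41.038597106933594), 1.4094367027282715) 138.08678570386257
side L face x -113.5 221
side R face x -113.7 168
side Lpan face x -110.7 93
side mid face x -110.7 65
```

View pics/t2wrist.png

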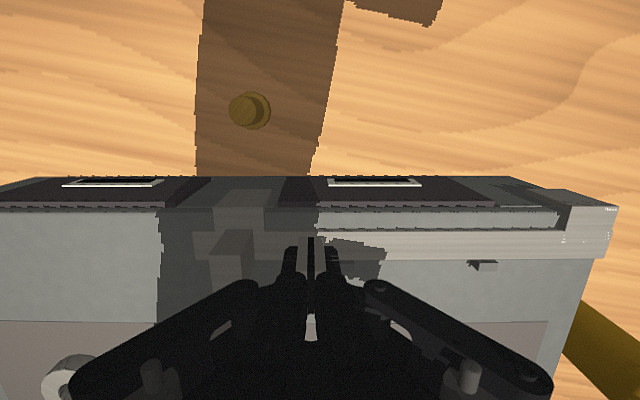

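The fingertips sit left of the tab: tips at (312,250), tab at (215,245). Both drawer fronts are even. I'll push right.

Request:
arm_command([
  {"dx": 0,"dy": -0.6,"dz": 0,"wx": 0,"wy": 0,"wz": 0,"grip": 0},
  {"dx": 0,"dy": -1.2,"dz": 0,"wx": 0,"wy": 0,"wz": 0,"grip": 0},
  {"dx": 0,"dy": -1.6,"dz": 0,"wx": 0,"wy": 0,"wz": 0,"grip": 0},
  {"dx": 0,"dy": -1.9,"dz": 0,"wx": 0,"wy": 0,"wz": 0,"grip": 0},
  {"dx": 0,"dy": -2.2,"dz": 0,"wx": 0,"wy": 0,"wz": 0,"grip": 0},
  {"dx": 0,"dy": -2.5,"dz": 0,"wx": 0,"wy": 0,"wz": 0,"grip": 0},
  {"dx": 0,"dy": -2.9,"dz": 0,"wx": 0,"wy": 0,"wz": 0,"grip": 0},
  {"dx": 0,"dy": -3.3,"dz": 0,"wx": 0,"wy": 0,"wz": 0,"grip": 0},
])

```text
clock: 12.5
eef_pos: [0.592, -0.0583, 0.1203]
tool_rot: [-0.093, 0.996, 0.0, -0.0]
ft_force: [-0.8, 3.0, -0.1]
grip_width: -0.0001
grasp_force: 1.1
```

Request:
arm_command([
  {"dx": 0,"dy": -0.4,"dz": 0,"wx": 0,"wy": 0,"wz": 0,"grip": 0},
  {"dx": 0,"dy": -0.8,"dz": 0,"wx": 0,"wy": 0,"wz": 0,"grip": 0},
  {"dx": 0,"dy": -1.2,"dz": 0,"wx": 0,"wy": 0,"wz": 0,"grip": 0},
])

```text
clock: 12.8
eef_pos: [0.5943, -0.0706, 0.1203]
tool_rot: [-0.093, 0.996, 0.0, -0.0]
ft_force: [-0.9, 1.3, 0.9]
grip_width: -0.0001
grasp_force: 1.1
```

Request:
arm_command([
  {"dx": 0,"dy": -0.4,"dz": 0,"wx": 0,"wy": 0,"wz": 0,"grip": 0},
  {"dx": 0,"dy": -0.8,"dz": 0,"wx": 0,"wy": 0,"wz": 0,"grip": 0},
  {"dx": 0,"dy": -1.2,"dz": 0,"wx": 0,"wy": 0,"wz": 0,"grip": 0},
])

```text
clock: 13.1
eef_pos: [0.5965, -0.0824, 0.1203]
tool_rot: [-0.093, 0.996, 0.0, 0.0]
ft_force: [-0.0, 2.4, 0.6]
grip_width: -0.0004
grasp_force: 1.1
```

```bash
python3 tab.py t3
```

```text
t 13.1 tcp [ 0.5965 -0.0824  0.1203] chest xyz mm [-96.7 -19.4 120.3] F [-0.   2.4  0.6] g -0.0004 j6 -0.32
[[-0.983 -0.185  0.   ]
 [-0.185  0.983  0.   ]
 [-0.     0.    -1.   ]]
move cm [-0.07  5.44  0.03]
wrist tab 1480 ((-99.8654556274414, -27.06753921508789), (18.283004760742188, 44.52275848388672), 9.144246101379395) 138.40998388519506
wrist L face x -115.8 2059
wrist R face x -115.8 2094
wrist Lpan face x -113.4 672
wrist mid face x -113.3 766
scene tab 196 ((-93.21067810058594, -29.812686920166016), (44.826416015625, 22.88953399658203), 88.99256134033203) 137.85302484745765
side tab 39 ((-100.56900024414062, -22.938732147216797), (44.87930679321289, 20.460969924926758), 66.50052642822266) 137.61310749999822
side L face x -113.4 219
side R face x -113.8 165
side Lpan face x -110.8 104
side mid face x -110.6 75
```

Request:
arm_command([
  {"dx": 0,"dy": -0.4,"dz": 0,"wx": 0,"wy": 0,"wz": 0,"grip": 0},
  {"dx": 0,"dy": -0.8,"dz": 0,"wx": 0,"wy": 0,"wz": 0,"grip": 0},
  {"dx": 0,"dy": -1.2,"dz": 0,"wx": 0,"wy": 0,"wz": 0,"grip": 0},
  {"dx": 0,"dy": -1.6,"dz": 0,"wx": 0,"wy": 0,"wz": 0,"grip": 0},
  {"dx": 0,"dy": -2.0,"dz": 0,"wx": 0,"wy": 0,"wz": 0,"grip": 0},
  {"dx": 0,"dy": -2.3,"dz": 0,"wx": 0,"wy": 0,"wz": 0,"grip": 0},
  {"dx": 0,"dy": -2.5,"dz": 0,"wx": 0,"wy": 0,"wz": 0,"grip": 0},
])

```text
clock: 13.95
eef_pos: [0.6012, -0.107, 0.1203]
tool_rot: [-0.093, 0.996, -0.0, 0.0]
ft_force: [-1.3, 3.3, 0.3]
grip_width: -0.0003
grasp_force: 1.1
```

Request:
arm_command([
  {"dx": 0,"dy": -0.1,"dz": 0,"wx": 0,"wy": 0,"wz": 0,"grip": 0},
  {"dx": 0,"dy": -0.2,"dz": 0,"wx": 0,"wy": 0,"wz": 0,"grip": 0},
])

```text
clock: 14.15
eef_pos: [0.6015, -0.1087, 0.1203]
tool_rot: [-0.093, 0.996, 0.0, -0.0]
ft_force: [-0.3, 2.8, -0.3]
grip_width: -0.0001
grasp_force: 1.0
```

Request:
arm_command([
  {"dx": 0,"dy": -0.1,"dz": 0,"wx": 0,"wy": 0,"wz": 0,"grip": 0},
  {"dx": 0,"dy": -0.2,"dz": 0,"wx": 0,"wy": 0,"wz": 0,"grip": 0},
])

```text
clock: 14.35
eef_pos: [0.6017, -0.1097, 0.1203]
tool_rot: [-0.093, 0.996, 0.001, -0.0]
ft_force: [-0.7, 6.7, 1.4]
grip_width: -0.0002
grasp_force: 3.1
```

Request:
arm_command([
  {"dx": 0,"dy": -0.1,"dz": 0,"wx": 0,"wy": 0,"wz": 0,"grip": 0},
])

```text
clock: 14.45
eef_pos: [0.6017, -0.1097, 0.1203]
tool_rot: [-0.094, 0.996, 0.002, -0.0]
ft_force: [-1.6, 8.7, 2.2]
grip_width: 0.0001
grasp_force: 4.3
```

Stop reached. I'll release to the left, rise and check.

Request:
arm_command([
  {"dx": 0,"dy": 1.0,"dz": 0,"wx": 0,"wy": 0,"wz": 0,"grip": 0},
  {"dx": 0,"dy": 2.5,"dz": 0,"wx": 0,"wy": 0,"wz": 0,"grip": 0},
  {"dx": 0,"dy": 3.5,"dz": 0,"wx": 0,"wy": 0,"wz": 0,"grip": 0},
  {"dx": 0,"dy": 3.5,"dz": -3,"wx": 0,"wy": 0,"wz": 0,"grip": 0},
  {"dx": 0,"dy": 3.5,"dz": -7,"wx": 0,"wy": 0,"wz": 0,"grip": 0},
  {"dx": 2,"dy": 6,"dz": -9,"wx": 0,"wy": 0,"wz": 0,"grip": 0},
  {"dx": 5,"dy": 9,"dz": -9,"wx": 0,"wy": 0,"wz": 0,"grip": 0},
  {"dx": 5,"dy": 11,"dz": -9,"wx": 0,"wy": 0,"wz": 0,"grip": 0},
  {"dx": 5,"dy": 11,"dz": -9,"wx": 0,"wy": 0,"wz": 0,"grip": 0},
])

```text
clock: 15.35
eef_pos: [0.5312, -0.0104, 0.211]
tool_rot: [-0.095, 0.996, -0.0, 0.0]
ft_force: [-0.2, 0.3, 0.4]
grip_width: 0.0001
grasp_force: 0.0
```

```bash
python3 tab.py t4
```

```text
t 15.35 tcp [ 0.5312 -0.0104  0.211 ] chest xyz mm [-147.6   63.5  211. ] F [-0.2  0.3  0.4] g 0.0001 j6 -0.21
[[-0.982 -0.189  0.001]
 [-0.189  0.982 -0.   ]
 [-0.001 -0.    -1.   ]]
move cm [-5.14 -2.87  9.1 ]
wrist tab 531 ((-95.14908599853516, -67.96078491210938), (22.572467803955078, 17.565710067749023), 0.6583041548728943) 138.2089439285188
wrist L face x -115.7 1294
wrist R face x -115.7 1250
wrist Lpan face x -113.2 559
wrist mid face x -113.2 530
scene tab 135 ((-92.55487823486328, -70.22610473632812), (16.89723777770996, 23.001483917236328), 89.6170883178711) 137.56738866689133
side L face x -113.4 213
side R face x -113.9 155
side Lpan face x -110.9 108
side mid face x -110.6 76
```

View pics/t4wrist.png

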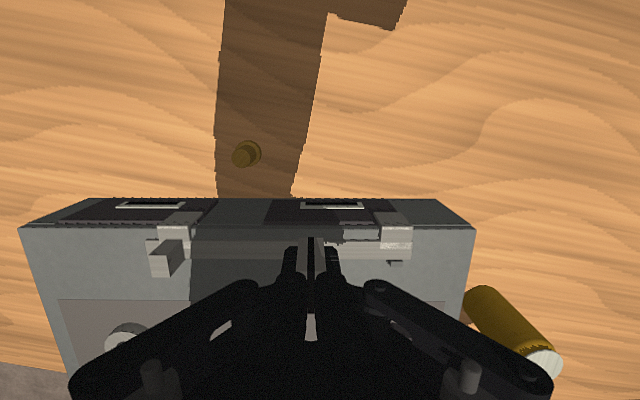

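View pics/t4scene.png

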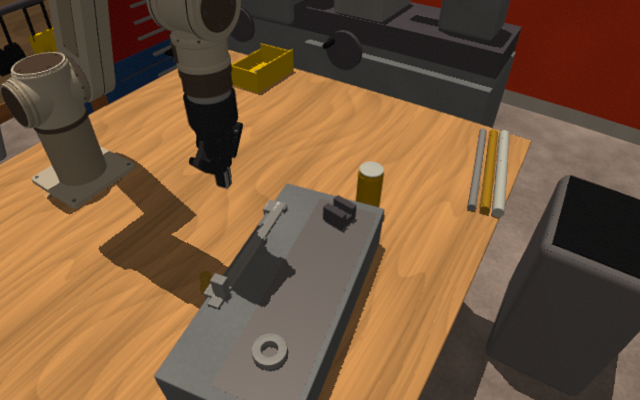

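The tab has moved about 64 mm to its stop. Both hooks now hang over the left ends of the drawers, at (180,220) and (395,225). The drawer fronts are unchanged, and the bush, bearing, vee block and can stand where they were. Handing in.

```bash
python3 -c "
from workcell import job; print(job.job_done())"
```

```text
the job is handed in; nothing more can be done
None
```

Both drawers were pushed home to their hard stops, then the locking bar was pushed right to its stop so its hooks cover both drawers; the job was handed in at about 15.5 s, peak push force read was about 14 N, the drawer fronts measured about 2.5 mm proud of the panels, and the loose things looked undisturbed.

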